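# Close a garden tin with its nested lids and take off only the outer one

### The job

The garden tin's two lids are nested together on the little wooden block: lift them as one, holding the inner lid by its rim, lower them into the open mouth of the tin without dropping them until the inner lid is fully home, and let go. Then take the outer lid by its knob and lift it off alone, leaving the inner lid seated, and finish while still holding the outer lid level over the tin, at least 8 cm above where it sat. The two lids must not come apart before the inner one is home; leave the tin standing where it is and do not disturb the other things on the cart.

Things in the scene. Friction and masses are not known exactly. Their poses are not given: they have to be found in the camera images.
- tin: Open round plain steel tin standing upright, loose, 0.7 kg nominal (varies): outer diameter 58 mm, wall 3 mm (mouth 52 mm inside), height 80 mm, straight sides. Origin: centre of its underside; z up along its axis. It may stand left or right of the lids.
- inner_lid: Loose aluminium inner lid, about 0.16 kg; origin: centre of its underside, z up. Plug 48 mm dia from 0 to 16 mm (tapers to 38 mm over the lowest 6 mm); rim 64 mm dia from 16 to 26 mm, the widest part, to grip across; boss 36 mm dia up to 33 mm. Plug enters the tin with 2 mm play all round; home, the rim rests on the tin's edge, origin 64 mm above the tin's origin. Starts on the block.
- outer_lid: Loose outer lid, about 0.11 kg; origin: centre of its underside, z up. Dark steel cap 54 mm dia, 13 mm high, 42 mm bore 8 mm deep below, just resting over the inner lid's boss with 3 mm play, not locked: nested, its origin is 26 mm above the inner lid's. Upright round wooden knob 18 mm dia from 13 to 39 mm above the origin. Lifted by the knob it comes off alone.
- stand: Fixed round wooden block, 48 mm in diameter, 30 mm high, on which the nested lids start; origin: centre of its underside. The lids' rim overhangs it by 8 mm.
- pot: Bystander: red ceramic plant pot, open, 110 mm across the rim, 95 mm high; origin: centre of its underside.
- jar: Bystander: closed glass jar, 70 mm in diameter, 100 mm high; origin: centre of its underside.
- scoop: Bystander: green plastic scoop lying flat, bowl 80 x 60 x 35 mm centred on the origin (underside), handle reaching 135 mm along its -x.
- clip: Bystander: spring clip lying flat, 90 x 26 x 28 mm; origin: centre of its underside, long axis x.
Not all that is in view belongs to the job. What is shaped like the outer_lid but purple or turquoise is not meant.

How it is judged:
By the outcome, as a careful person would: the job done as asked, in the order asked, and still so for the second after the job is handed in, while the arm keeps its last pose, push and grip.
It also fails if it takes over 64 s, if anything falls off the work surface, if the arm or the gripper's body presses on something with over 40 N, if the wrist force passes 120 N, or if a joint passes its speed limit or range.

### The arm

A 6-joint arm with a two-finger parallel gripper is mounted at the origin on the work surface. World frame = base frame: x ahead of the robot, y to its left, z up, the work surface at z = 0. Lengths are in m, angles in rad, forces in N, time in s.
With the tool pointing down it reaches from about 0.425 to 0.95 m from the base axis. Payload 3.5 kg.
Tool frame: the origin (TCP) lies midway between the tips of the shut fingers; the grasp point (between the pads) lies 19 mm behind it; z points along the fingers, y is the direction in which the jaws open and shut (so a half turn about z gives the same grasp; the last joint's range is limited). The gripper opens to 85 mm and grips with 20 to 120 N. Pads are 22 mm wide; open, the fingers measure 114 mm over their backs; the gripper's body (76 mm by 85 mm) begins 54 mm behind the grasp point. The pads swing forward as they close: fully open they stand 13 mm farther back than shut.
Start: joints at [-1.441, 0.286, 1.577, -0, 1.279, -0.15], TCP at [0.186, -0.649, 0.231] pointing down, gripper open.
Joint ranges: [-2.77, 2.77], [-0.9, 2.22], [0.21, 2.48], [-1.53, 4.67], [0.24, 2.81], [-2.84, 2.84]. Speed limits (rad/s): [2.79, 2.79, 3.14, 3.14, 3.14, 3.14].

### API

Orientations are given as a unit quaternion [x, y, z, w].
In Python, from rig import state, get_image, calibration, close_job gives the robot as it stands.
- The arm moves only by the tool step_arm, never from a script. Its argument "deltas" is a list of rows, each a list of 6 numbers: the shift along the tool's x, y, z in m, then the turn, a rotation vector about the tool's x, y, z in rad. In form: [[dx, dy, dz, ax, ay, az], ...]. A call has 1 to 20 rows; each row is the pose to reach, as a shift and turn from the pose commanded when the call began, along the tool's axes at that moment; what a row does not reach only later rows make up. A row lasts 1/8 s, in which the tool goes at most 62.5 mm and 10.7 degrees, less where a joint would pass 70% of its speed; a pose out of reach is approached as far as the arm can. A call with a gripper value outside its range is refused whole. "gripper" is the opening, from -1 (shut) to 1 (fully open), set as the call begins (left out, the last holds). The fingers move at their own pace and stop on an object; the grip force is fixed at half the most. Time passes only in rows, so rows that repeat a pose let the fingers close. It gives the time, the measured TCP pose, the force and the opening at its end, in the units of the state.
- state(): the state, without advancing time (a new reading comes with each control period).
- get_image(name): name is "side" or "top" or "wrist"; returns the picture (400x640x3 uint8, blue, green, red); there is no depth.
- calibration(name): a dict with "fx", "fy", "cx", "cy" (pixels), "xyz" and "attitude" of the camera in the world. Camera axes: x right, y down, z forward; pixel columns grow to the right and rows downward; lengths in m; the calibration is good to about 2 mm. The wrist camera is an equidistant fisheye: a pixel r from the principal point sees the ray r / f radians off the axis. A picture is of the moment at which its call begins: read the wrist's pose just before it. calibration takes no time and is no camera call; for the wrist camera it gives the pose at the moment of the call.
- close_job(): hands the job in, once; it reports no verdict.
The state is a dict: "clock": time; "joint_positions": joint angles; "joint_velocities": joint speeds; "tau": joint torques, N m; "eef_pos": TCP position; "tool_rot": TCP orientation; "wrist_force": force on the tool from outside, world axes, zero at the start; "torque": the same for the moment, N m; "width": opening from 0.0 (shut) to 1.0 (fully open).
Only numpy, scipy, OpenCV 4.12 (cv2) and the standard library are available. Lean on these libraries where they do the work, as an engineer would, in place of code of your own. Each camera call takes 0.05 s, during which the arm holds its last target. There are 200 camera calls.

## Working session

There is one attempt and no reset: what is moved stays moved. The work goes in short steps, Python scripts to look and compute and a tool call to move; the robot and the scene stay as the last step left them, time stands still between calls to the robot, and variables do not carry over. Pictures are saved under pics/ and viewed, about 8 in all and at most 12, crops included, and the job is handed in when it is done.

Besides the shell and the picture viewer there is one more tool, called after "Call:" as a command line: name --pt "numbers of a row" for each row, then --argument value for the rest. step_arm: Moves the arm, as the interface text tells. Its arguments: {"type":"object","properties":{"deltas":{"type":"array"},"gripper":{"type":"number"}},"required":["deltas"]}

```bash
mkdir -p pics
cat > h.py <<'E'
import numpy as np, cv2
from scipy.spatial.transform import Rotation as R
from rig import state,get_image,calibration,close_job
def rot(a):
    a=np.array(a); 
    return a if a.shape==(3,3) else R.from_quat(a).as_matrix()
def ray(c,u,v,fish=False):
    x,y=(u-c["cx"])/c["fx"],(v-c["cy"])/c["fy"]
    if fish:
        r=np.hypot(x,y); s=np.sin(r)/r if r>1e-9 else 1; d=np.array([x*s,y*s,np.cos(r)])
    else: d=np.array([x,y,1.])
    return np.array(c["xyz"]),rot(c["attitude"])@d
def onplane(c,u,v,z,fish=False):
    o,d=ray(c,u,v,fish); return o+d*(z-o[2])/d[2]
def proj(c,p,fish=False):
    q=rot(c["attitude"]).T@(np.array(p)-c["xyz"])
    if fish:
        n=np.hypot(q[0],q[1]); t=np.arctan2(n,q[2]); q=np.array([q[0]/n*t,q[1]/n*t,1])
    return c["cx"]+c["fx"]*q[0]/q[2], c["cy"]+c["fy"]*q[1]/q[2]
E
python3 - <<'E'
from h import *
for n in("top","side","wrist"):
    c=calibration(n); print(n,c); cv2.imwrite(f"pics/{n}0.png",get_image(n))
print(state())
a=cv2.imread("pics/top0.png");b=cv2.imread("pics/side0.png")
E
```

```text
top {'fx': 392.78731106534656, 'fy': 392.78731106534656, 'cx': 321.69272084500454, 'cy': 200.90291169542263, 'xyz': array([0.47645433, 0.01253442, 1.14741592]), 'attitude': array([-0.70285391,  0.70973029, -0.03379985,  0.03371748])}
side {'fx': 519.4310299331214, 'fy': 519.4310299331214, 'cx': 324.5209921440661, 'cy': 204.49230957263595, 'xyz': array([0.12322859, 0.70101203, 0.98539529]), 'attitude': array([-0.26915478,  0.89100047, -0.35204568,  0.0986798 ])}
wrist {'fx': 309.70691628693146, 'fy': 309.70691628693146, 'cx': 328.55027425365955, 'cy': 206.15335330613672, 'xyz': array([ 0.25614908, -0.62802098,  0.3726661 ]), 'attitude': array([ 0.79041628, -0.59551219, -0.08764321,  0.1136926 ])}
{'clock': 0.15, 'joint_positions': array([-1.44097685e+00,  2.86999615e-01,  1.57782777e+00,  1.53985149e-05,
        1.27856561e+00, -1.50031794e-01]), 'joint_velocities': array([-0.00101888, -0.00155117, -0.00571554, -0.00071033, -0.00076277,
       -0.00139112]), 'tau': array([ 4.21952973e-04, -4.06602502e+01, -2.93141502e+01, -1.14346881e-04,
        3.95143303e-03, -8.46721861e-06]), 'eef_pos': array([ 0.18639003, -0.64823949,  0.23024696]), 'tool_rot': array([ 9.90226279e-01,  1.39467220e-01,  1.64675834e-05, -9.00051418e-04]), 'wrist_force': array([ 1.14481766, -0.30278985, -0.57556855]), 'torque': array([-0.02704327, -0.00480055,  0.0278593 ]), 'width': 1.002689898581307}
```

View pics/top0.png

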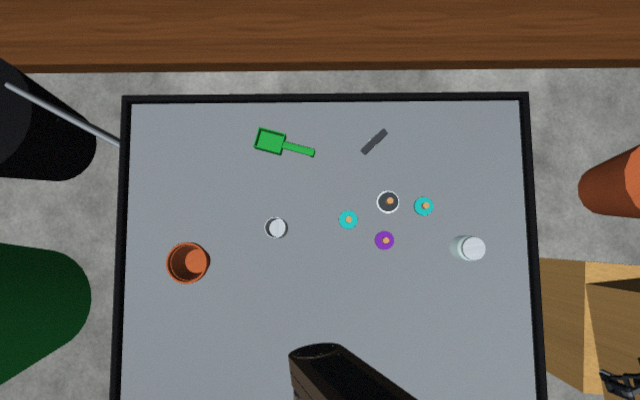

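View pics/side0.png

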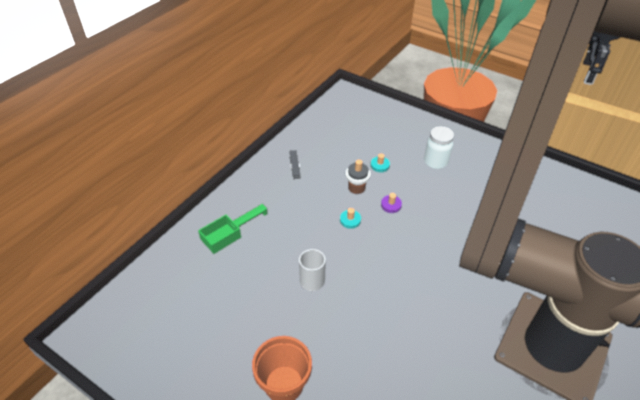

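The candidates in the top view are dark cap with a wooden knob on a silver rim at (388,202), turquoise at (348,219) and (424,206), and purple at (384,240). Only (388,202) has a dark cap on the silver rim and stands on the wooden block (side view 358,175), so that is the target. The tin is at (276,228). I'll measure both and confirm with a crop.

Run:
```python
from h import *
c=calibration("top"); a=cv2.imread("pics/top0.png"); hsv=cv2.cvtColor(a,cv2.COLOR_BGR2HSV)
def P(n,u,v,z): print(n,(round(u),round(v)),np.round(onplane(c,u,v,z),4))
# bright rim of lids / tin: filled hull of bright, unsaturated pixels
for n,(u,v),z in(("lids",(388,202),.056),("tin",(276,228),.08)):
    r=22; s=a[v-r:v+r,u-r:u+r].min(2); m=(s>165).astype(np.uint8)
    k=cv2.findContours(m,cv2.RETR_EXTERNAL,cv2.CHAIN_APPROX_NONE)[0]
    k=max(k,key=cv2.contourArea); (x,y),rad=cv2.minEnclosingCircle(k); e=cv2.fitEllipse(k)
    P(n,x+u-r,y+v-r,z); P(n+" ell",e[0][0]+u-r,e[0][1]+v-r,z); print(rad,e[1])
for n,(u,v),z in(("turqL",(348,219),.013),("turqR",(424,206),.013),("purple",(384,240),.013),("clip",(374,141),.028),("jar",(473,248),.1),("scoop",(270,141),.035)): P(n,u,v,z)
# crops
o=np.hstack([cv2.resize(a[170:260,330:450],None,fx=3.3,fy=3.3,interpolation=cv2.INTER_CUBIC),cv2.resize(a[183:273,216:336],None,fx=3.3,fy=3.3,interpolation=cv2.INTER_CUBIC)])
b=cv2.imread("pics/side0.png")[140:230,320:440]
w=cv2.imread("pics/wrist0.png")
o2=np.hstack([cv2.resize(b,(396,297),interpolation=cv2.INTER_CUBIC),cv2.resize(w,(396,297))])
cv2.imwrite("pics/crop1.png",np.vstack([o,o2]))
```

```text
lids (387, 202) [ 0.5773 -0.1715  0.056 ]
lids ell (387, 201) [ 0.5776 -0.1717  0.056 ]
11.531508445739746 (21.34352684020996, 21.805360794067383)
tin (278, 227) [0.508  0.1319 0.08  ]
tin ell (277, 227) [0.5076 0.1338 0.08  ]
8.896659851074219 (14.589090347290039, 17.173669815063477)
turqL (348, 219) [ 0.5319 -0.0636  0.013 ]
turqR (424, 206) [ 0.5674 -0.2844  0.013 ]
purple (384, 240) [ 0.4705 -0.1661  0.013 ]
clip (374, 141) [ 0.757  -0.1418  0.028 ]
jar (473, 248) [ 0.4476 -0.3875  0.1   ]
scoop (270, 141) [0.7582 0.1594 0.035 ]
```

View pics/crop1.png

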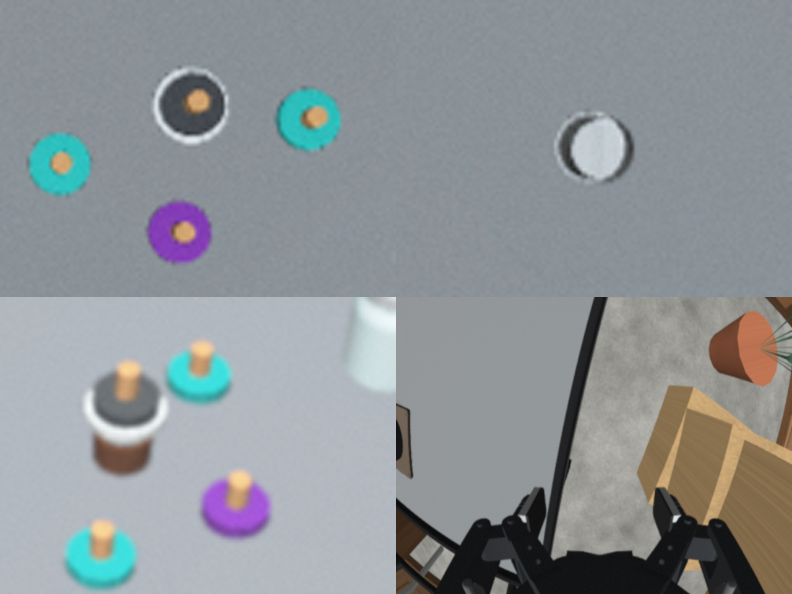

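The crop confirms the target: the dark cap with wooden knob sits on the silver rim on the brown block, and the turquoise and purple ones lie on the surface. I'm moving above it.

Call:
step_arm --pt "0.01 -0.007 0.001 0 0 0.006" --pt "0.036 -0.024 0.002 0 0 0.02" --pt "0.071 -0.049 0.004 0 0 0.04" --pt "0.112 -0.077 0.007 0 0 0.062" --pt "0.157 -0.108 0.01 0 0 0.087" --pt "0.203 -0.14 0.012 0 0 0.112" --pt "0.249 -0.171 0.015 0 0 0.138" --pt "0.294 -0.202 0.018 0 0 0.163" --pt "0.34 -0.234 0.021 0 0 0.188" --pt "0.386 -0.265 0.024 0 0 0.213" --pt "0.426 -0.293 0.026 0 0 0.236" --pt "0.462 -0.317 0.028 0 0 0.256" --pt "0.487 -0.335 0.03 0 0 0.27" --pt "0.503 -0.345 0.031 0 0 0.278" --pt "0.508 -0.349 0.031 0 0 0.281" --pt "0.508 -0.349 0.031 0 0 0.281" --pt "0.508 -0.349 0.031 0 0 0.281" --gripper 1

```text
clock: 2.28
eef_pos: [0.5779, -0.1735, 0.2004]
tool_rot: [1.0, -0.001, -0.0, 0.0]
wrist_force: [-0.0, 0.1, 0.3]
width: 1.003
```

Run:
```python
from h import *
c=calibration("wrist"); cv2.imwrite("pics/w1.png",get_image("wrist")); s=state()
print(s["eef_pos"],s["tool_rot"],s["wrist_force"],c["xyz"])
print("lid rim exp",proj(c,[.577,-.172,.056],True),"tin exp",proj(c,[.506,.136,.08],True))
import pickle; pickle.dump(c,open("c1.pkl","wb"))
```

```text
[ 0.57788467 -0.17361927  0.20041073] [ 9.99999417e-01 -1.07787272e-03 -1.51864660e-05  6.34653726e-05] [-0.58295734 -0.25913234 -0.82811842] [ 0.65043397 -0.17313492  0.34296381]
lid rim exp (np.float64(327.75985997473515), np.float64(194.30452226046603)) tin exp (np.float64(79.68610848098862), np.float64(258.02793478212345))
```

View pics/w1.png

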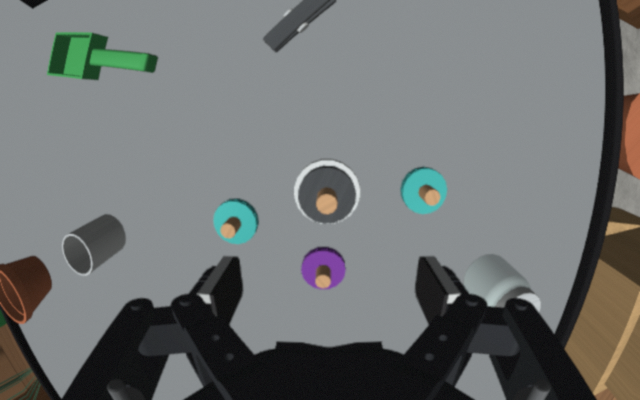

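The wrist view shows the rim and dark cap at (327,193), knob at (326,203), and the tin mouth at about (78,252). I'll cast the contour points onto their planes and fit circles.

```bash
cat >> h.py <<'E'
def circ(p):
    A=np.c_[2*p[:,0],2*p[:,1],np.ones(len(p))]; x=np.linalg.lstsq(A,(p[:,:2]**2).sum(1),rcond=None)[0]
    r=np.sqrt(x[2]+x[0]**2+x[1]**2); res=np.hypot(*(p[:,:2]-x[:2]).T)-r
    return x[:2].round(4),r.round(4),res.std().round(4)
def blob(m,seed=None):
    k=cv2.findContours(m.astype(np.uint8),cv2.RETR_EXTERNAL,cv2.CHAIN_APPROX_NONE)[0]
    return max(k,key=cv2.contourArea)[:,0,:]
def cast(c,k,z): return np.array([onplane(c,u,v,z,True) for u,v in k])
E
python3 - <<'E'
from h import *; import pickle
c=pickle.load(open("c1.pkl","rb")); a=cv2.imread("pics/w1.png")
def box(u,v,r): m=np.zeros(a.shape[:2],bool); m[v-r:v+r,u-r:u+r]=1; return m
mn=a.min(2); g=a.max(2)
print(mn[193,285:370:2])
k=blob((mn>170)&box(327,193,42)); print("rim",circ(cast(c,k,.056)),len(k))
k=blob((g<95)&box(327,193,40)); print("cap",circ(cast(c,k,.069)),len(k))
h=cv2.cvtColor(a,cv2.COLOR_BGR2HSV)
k=blob((h[...,1]>90)&(h[...,2]>170)&(h[...,0]<25)&box(327,198,25)); print("knob",circ(cast(c,k,.095)),len(k),k.mean(0))
o=cv2.resize(a[200:290,40:150],None,fx=4,fy=4,interpolation=cv2.INTER_CUBIC)
m=mn[205:285,55:135]; print(m[45,::2])
E
```

```text
[137 138 138 137 156 214 190  93  80  79  78  79  78  76  79  80  81  63
  51  52  57  57  49  43  42  58  79  80  80  79  76  77  75  77  76 117
 215 197 142 138 137 137 138]
rim (array([ 0.5779, -0.1708]), np.float64(0.0301), np.float64(0.0016)) 266
cap (array([ 0.5802, -0.171 ]), np.float64(0.0254), np.float64(0.0006)) 156
knob (array([ 0.5788, -0.1709]), np.float64(0.0078), np.float64(0.0003)) 53 [326.22641509 203.73584906]
[138 138 138 145 147  77  74  74  74  73  71  72  73  70  69  71 137 118
  73  73  72  74  75  77  77  78  79  78  81  79  79  83 100 127 137 138
 137 138 137 138]
```

Call:
step_arm --pt "0 -0.002 0.01 0 0 0" --pt "0.0005 -0.0025 0.03 0 0 0" --pt "0.0005 -0.0025 0.055 0 0 0" --pt "0.0005 -0.0025 0.08 0 0 0" --pt "0.0005 -0.0025 0.105 0 0 0" --pt "0.0005 -0.0025 0.125 0 0 0" --pt "0.0005 -0.0025 0.14 0 0 0" --pt "0.0005 -0.0025 0.152 0 0 0" --pt "0.0005 -0.0025 0.161 0 0 0" --pt "0.0005 -0.0025 0.167 0 0 0" --pt "0.0005 -0.0025 0.171 0 0 0" --pt "0.0005 -0.0025 0.171 0 0 0" --pt "0.0005 -0.0025 0.171 0 0 0"

```text
clock: 3.95
eef_pos: [0.5791, -0.1707, 0.0298]
tool_rot: [1.0, -0.001, 0.0, 0.0]
wrist_force: [0.2, 0.7, 0.4]
width: 1.0
```

Run:
```python
from h import *
c=calibration("wrist"); a=get_image("wrist"); cv2.imwrite("pics/w2.png",a); s=state()
print(s["eef_pos"],s["wrist_force"])
cv2.imwrite("pics/w2c.png",a[60:400,120:540])
```

```text
[ 0.57913473 -0.17066957  0.02981967] [ 0.20604755 -0.93766396  0.13835193]
```

View pics/w2c.png

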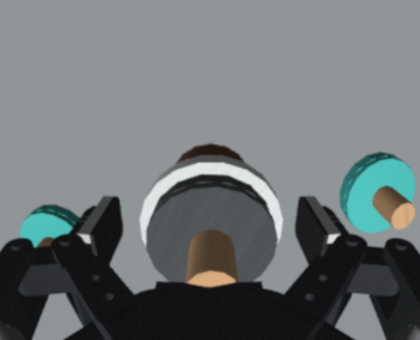

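The lid is centred between the pads at rim height and the knob is clear of the body. Closing now.

Call:
step_arm --pt "0 0 0 0 0 0" --pt "0 0 0 0 0 0" --pt "0 0 0 0 0 0" --pt "0 0 0 0 0 0" --pt "0 0 0 0 0 0" --pt "0 0 0 0 0 0" --pt "0 0 0 0 0 0" --pt "0 0 0 0 0 0" --gripper -1

```text
clock: 5.0
eef_pos: [0.5795, -0.1709, 0.0303]
tool_rot: [1.0, -0.001, 0.001, 0.0]
wrist_force: [-0.5, -0.1, 5.6]
width: 0.726
```

Call:
step_arm --pt "0 0 -0.002 0 0 0" --pt "0 0 -0.005 0 0 0" --pt "0 0 -0.01 0 0 0" --pt "0 0 -0.017 0 0 0" --pt "0 0 -0.025 0 0 0" --pt "0 0 -0.035 0 0 0" --pt "0 0 -0.043 0 0 0" --pt "0 0 -0.048 0 0 0" --pt "0 0 -0.05 0 0 0" --pt "0 0 -0.05 0 0 0"

```text
clock: 6.25
eef_pos: [0.5787, -0.1705, 0.0793]
tool_rot: [1.0, -0.001, -0.0, -0.0]
wrist_force: [-0.2, 0.2, -3.0]
width: 0.726
```

Run:
```python
from h import *
a=get_image("wrist"); cv2.imwrite("pics/w3.png",a); s=state()
print(s["eef_pos"],s["wrist_force"],s["torque"],s["width"])
b=get_image("side"); cv2.imwrite("pics/s3.png",b)
cv2.imwrite("pics/w3c.png",np.hstack([a[100:400,170:490],cv2.resize(b[120:220,300:420],(360,300),interpolation=cv2.INTER_CUBIC)]))
```

```text
[ 0.5785894  -0.17043122  0.07905815] [-0.65034587  0.49834932 -2.23665829] [-0.03107502  0.01737766 -0.00095788] 0.7220286674232624
```

View pics/w3c.png

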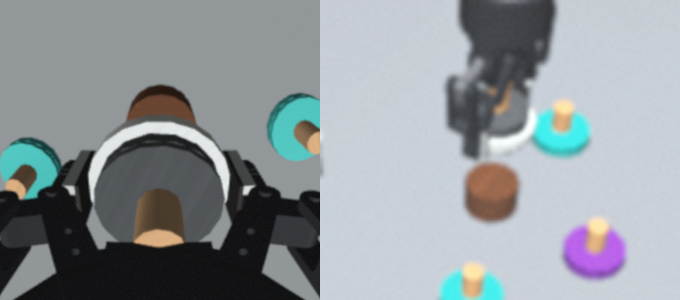

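Both lids came up together and level; the block stays behind, and the weight reads 2.5 N. Next I raise them and carry them to just short of the tin, with the camera over its mouth.

Call:
step_arm --pt "0 0 -0.005 0 0 0" --pt "0 0 -0.02 0 0 0" --pt "-0.003 -0.007 -0.04 0 0 0" --pt "-0.008 -0.018 -0.06 0 0 0" --pt "-0.015 -0.034 -0.077 0 0 0" --pt "-0.024 -0.055 -0.09 0 0 0" --pt "-0.034 -0.079 -0.098 0 0 0" --pt "-0.045 -0.104 -0.101 0 0 0" --pt "-0.056 -0.129 -0.101 0 0 0" --pt "-0.067 -0.154 -0.101 0 0 0" --pt "-0.078 -0.179 -0.101 0 0 0" --pt "-0.089 -0.204 -0.101 0 0 0" --pt "-0.099 -0.228 -0.101 0 0 0" --pt "-0.108 -0.25 -0.101 0 0 0" --pt "-0.117 -0.269 -0.101 0 0 0" --pt "-0.124 -0.285 -0.101 0 0 0" --pt "-0.129 -0.297 -0.101 0 0 0" --pt "-0.132 -0.304 -0.101 0 0 0" --pt "-0.133 -0.306 -0.101 0 0 0" --pt "-0.133 -0.306 -0.101 0 0 0"

```text
clock: 8.85
eef_pos: [0.4463, 0.1355, 0.1803]
tool_rot: [1.0, -0.001, 0.0, 0.0]
wrist_force: [-0.8, 0.1, -2.0]
width: 0.726
```

Run:
```python
from h import *; import pickle
c=calibration("wrist"); a=get_image("wrist"); cv2.imwrite("pics/w4.png",a); s=state(); pickle.dump(c,open("c4.pkl","wb"))
print(s["eef_pos"],s["tool_rot"],s["wrist_force"],c["xyz"],proj(c,[.506,.136,.08],True))
```

```text
[0.44636091 0.13535618 0.18031804] [ 9.99999672e-01 -8.02519585e-04  8.80112270e-08  1.09822196e-04] [-1.28639158 -0.01117021 -1.90864213] [0.51886378 0.13589101 0.32290521] (np.float64(328.6258148310746), np.float64(133.1470436083713))
```

View pics/w4.png

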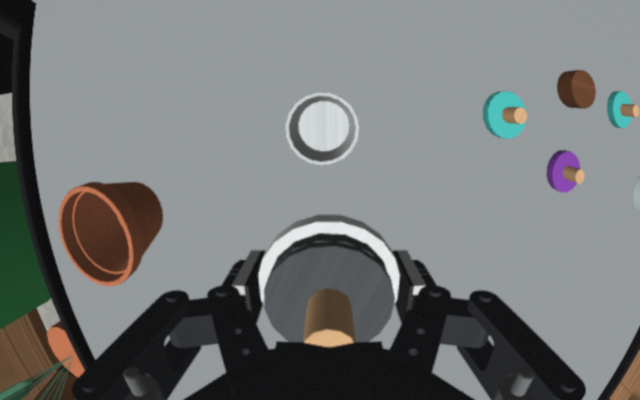

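Run:
```python
from h import *; import pickle
c=pickle.load(open("c4.pkl","rb")); a=cv2.imread("pics/w4.png")
mn=a.min(2)
m=np.zeros(a.shape[:2],bool); m[85:172,280:366]=1
print(mn[128,280:366:2])
k=blob((mn>170)&m); print("tin rim",circ(cast(c,k,.08)),len(k),k.min(0),k.max(0))
# lid rim front arc: topmost/bright outer edge of ring in columns
m[:]=0; m[205:290,255:405]=1
k=blob((mn>185)&m)
top=np.array([[u,k[k[:,0]==u][:,1].min()] for u in range(k[:,0].min(),k[:,0].max()+1)])
for z in(.206,.205): print("lid rim",circ(cast(c,top,z)),k.min(0),k.max(0))
# inner edge of the ring = boss/cap? cap dark top edge
```

```text
[148 148 155 193 179  90  81  81  83 142 209 212 212 208 209 209 210 209
 205 205 204 203 202 208 212 211 208 210 207 212 215 212 209 208 184 141
 139 142 198 187 153 148 149]
tin rim (array([0.5096, 0.1414]), np.float64(0.0283), np.float64(0.0003)) 206 [285  92] [358 164]
lid rim (array([0.4461, 0.1362]), np.float64(0.0314), np.float64(0.0002)) [259 222] [398 289]
lid rim (array([0.4454, 0.1362]), np.float64(0.0317), np.float64(0.0002)) [259 222] [398 289]
```

Run:
```python
from h import *
for n,f in(("side","pics/side0.png"),("top","pics/top0.png")):
    c=calibration(n); a=cv2.imread(f); u,v=map(round,proj(c,[.5096,.1414,.08])); print(n,proj(c,[.5096,.1414,.08]))
    th=np.linspace(0,2*np.pi,120)
    # gradient-maximal outer rim along radial rays, cast on z=.08
    g=cv2.GaussianBlur(cv2.cvtColor(a,cv2.COLOR_BGR2GRAY).astype(np.float32),(0,0),.7)
    p=[]
    for t in th:
        rr=np.arange(.024,.036,.0004)
        uv=np.array([proj(c,[.5096+r*np.cos(t),.1414+r*np.sin(t),.08]) for r in rr],np.float32)
        s=cv2.remap(g,uv[:,0][None],uv[:,1][None],cv2.INTER_CUBIC)[0]
        i=np.argmin(np.diff(s)); p.append([.5096+rr[i]*np.cos(t),.1414+rr[i]*np.sin(t)])
    p=np.array(p)
    for _ in range(3):
        x,r,sd=circ(p); e=abs(np.hypot(*(p-x).T)-r); p=p[e<2*sd+1e-4]
    print(x,r,sd,len(p))
    cv2.imwrite(f"pics/{n}_tin.png",cv2.resize(a[v-30:v+30,u-35:u+35],None,fx=5,fy=5,interpolation=cv2.INTER_CUBIC))
```

```text
side (np.float64(311.6281150752421), np.float64(258.8418131276244))
[0.5094 0.1419] 0.0301 0.0007 117
top (np.float64(274.21401570845177), np.float64(226.72744427567875))
[0.5087 0.142 ] 0.0293 0.0008 107
```

Three cameras agree that the tin is at (0.5095, 0.1416). I'll move over it and down to about 12 mm above the mouth.

Call:
step_arm --pt "0.004 0 0 0 0 0" --pt "0.013 -0.001 0 0 0 0" --pt "0.026 -0.002 0.002 0 0 0" --pt "0.039 -0.004 0.008 0 0 0" --pt "0.051 -0.005 0.018 0 0 0" --pt "0.059 -0.0055 0.03 0 0 0" --pt "0.0635 -0.006 0.044 0 0 0" --pt "0.0635 -0.006 0.058 0 0 0" --pt "0.0635 -0.006 0.07 0 0 0" --pt "0.0635 -0.006 0.079 0 0 0" --pt "0.0635 -0.006 0.085 0 0 0" --pt "0.0635 -0.006 0.088 0 0 0" --pt "0.0635 -0.006 0.088 0 0 0" --pt "0.0635 -0.006 0.088 0 0 0"

```text
clock: 10.65
eef_pos: [0.51, 0.1416, 0.0928]
tool_rot: [1.0, -0.001, 0.001, -0.0]
wrist_force: [-0.0, 0.5, -3.0]
width: 0.721
```

Run:
```python
from h import *
s=state(); print(s["eef_pos"],s["tool_rot"],s["wrist_force"])
b=get_image("side"); w=get_image("wrist"); cv2.imwrite("pics/s5.png",b); cv2.imwrite("pics/w5.png",w)
cv2.imwrite("pics/s5c.png",np.hstack([cv2.resize(b[205:305,262:362],(400,400),interpolation=cv2.INTER_CUBIC),w[:,140:520]]))
```

```text
[0.5100428  0.14161485 0.0928095 ] [ 9.99999694e-01 -5.98213674e-04  5.03226730e-04 -4.27510532e-05] [-0.03851858  0.51909741 -3.03316318]
```

View pics/s5c.png

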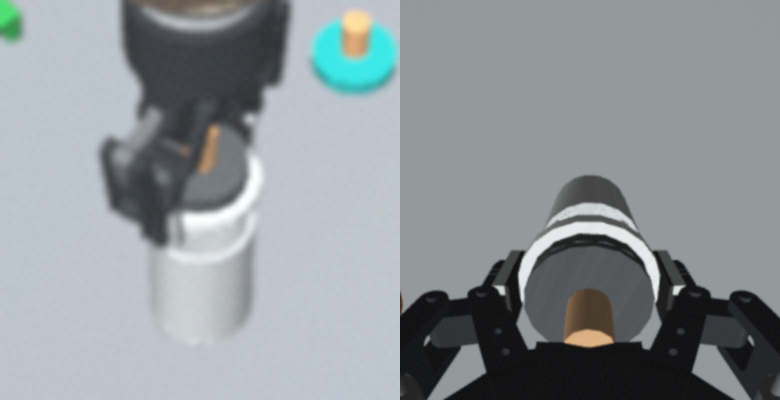

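The lid is aligned above the mouth in both views, with the plug visible just over the tin edge. Lowering gently.

Call:
step_arm --pt "0 0 0.001 0 0 0" --pt "0 0 0.003 0 0 0" --pt "0 0 0.006 0 0 0" --pt "0 0 0.009 0 0 0" --pt "0 0 0.012 0 0 0" --pt "0 0 0.015 0 0 0" --pt "0 0 0.018 0 0 0" --pt "0 0 0.02 0 0 0" --pt "0 0 0.022 0 0 0" --pt "0 0 0.022 0 0 0"

```text
clock: 12.0
eef_pos: [0.5096, 0.1415, 0.0701]
tool_rot: [1.0, -0.001, -0.0, 0.0]
wrist_force: [-0.8, -0.5, -3.1]
width: 0.725
```

Call:
step_arm --pt "0 0 0.001 0 0 0" --pt "0 0 0.002 0 0 0" --pt "0 0 0.003 0 0 0" --pt "0 0 0.004 0 0 0" --pt "0 0 0.005 0 0 0" --pt "0 0 0.0055 0 0 0" --pt "0 0 0.0055 0 0 0"

```text
clock: 12.88
eef_pos: [0.5096, 0.1416, 0.0648]
tool_rot: [1.0, -0.001, -0.0, -0.0]
wrist_force: [-0.2, 1.3, -1.7]
width: 0.723
```

Call:
step_arm --pt "0 0 0.0005 0 0 0" --pt "0 0 0.0005 0 0 0" --pt "0 0 0.001 0 0 0" --pt "0 0 0.001 0 0 0"

```text
clock: 13.38
eef_pos: [0.5098, 0.1416, 0.0643]
tool_rot: [1.0, -0.001, -0.0, 0.0]
wrist_force: [-2.3, -0.6, 1.3]
width: 0.727
```

Call:
step_arm --pt "0 0 0.0005 0 0 0" --pt "0 0 0.0005 0 0 0" --pt "0 0 0.001 0 0 0" --pt "0 0 0.001 0 0 0"

```text
clock: 13.88
eef_pos: [0.51, 0.1416, 0.0643]
tool_rot: [1.0, -0.001, 0.0, 0.0]
wrist_force: [-4.8, -2.0, 7.4]
width: 0.726
```

Run:
```python
from h import *
s=state(); print(s["eef_pos"],s["wrist_force"])
b=get_image("side"); w=get_image("wrist")
cv2.imwrite("pics/s6c.png",np.hstack([cv2.resize(b[215:305,272:352],(400,450),interpolation=cv2.INTER_CUBIC),cv2.resize(w[140:400,210:440],(398,450),interpolation=cv2.INTER_CUBIC)]))
```

```text
[0.51004974 0.14159214 0.06430451] [-4.81699018 -1.98735195  7.44796505]
```

View pics/s6c.png

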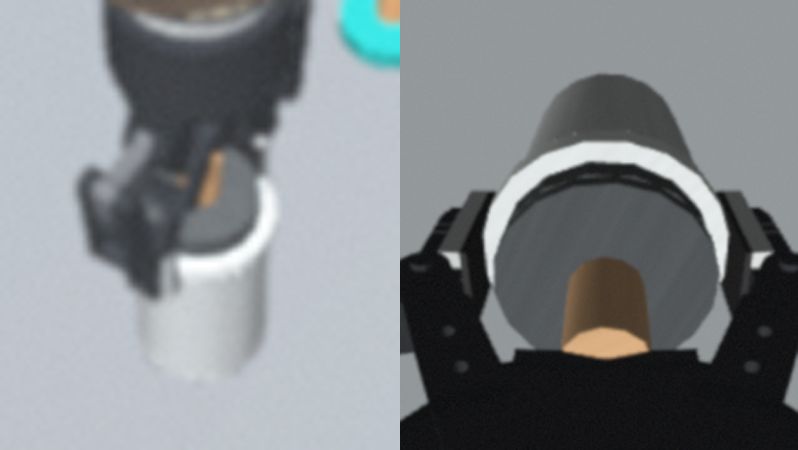

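Both views show the rim flush on the tin edge with no plug visible, so it is home. Letting go.

Call:
step_arm --pt "0 0 -0.0005 0 0 0" --pt "0 0 -0.001 0 0 0" --pt "0 0 -0.001 0 0 0" --pt "0 0 -0.001 0 0 0" --pt "0 0 -0.001 0 0 0" --pt "0 0 -0.001 0 0 0" --gripper 1

```text
clock: 14.72
eef_pos: [0.5097, 0.1416, 0.0638]
tool_rot: [1.0, -0.001, -0.0, -0.0]
wrist_force: [0.3, 0.5, -0.2]
width: 1.0
```

Run:
```python
from h import *; import pickle
c=calibration("wrist"); a=get_image("wrist"); cv2.imwrite("pics/w7.png",a); s=state()
print(s["eef_pos"],s["wrist_force"],s["width"],c["xyz"])
h=cv2.cvtColor(a,cv2.COLOR_BGR2HSV)
g=a.max(2); m=np.zeros(a.shape[:2],bool); m[200:330,255:400]=1
k=blob((a.min(2)>185)&m); print(k.min(0),k.max(0))
top=np.array([[u,k[k[:,0]==u][:,1].min()] for u in range(k[:,0].min(),k[:,0].max()+1)])
print("rim",circ(cast(c,top,.09)))
```

```text
[0.50968328 0.14159861 0.06380099] [ 0.06707352 -0.32487099  0.0944349 ] 1.000321696205256 [0.58223209 0.14197137 0.20635711]
[257 222] [399 302]
rim (array([0.5097, 0.1423]), np.float64(0.0315), np.float64(0.0001))
```

Call:
step_arm --pt "0 0 -0.002 0 0 0" --pt "0 0 -0.006 0 0 0" --pt "0 0 -0.012 0 0 0" --pt "0 0 -0.019 0 0 0" --pt "0 0 -0.027 0 0 0" --pt "0 0 -0.034 0 0 0" --pt "0 0 -0.039 0 0 0" --pt "0 0 -0.042 0 0 0" --pt "0 0 -0.043 0 0 0" --pt "0 0 -0.043 0 0 0" --pt "0 0 -0.043 0 0 0"

```text
clock: 16.15
eef_pos: [0.5095, 0.1416, 0.1066]
tool_rot: [1.0, -0.001, -0.0, 0.0]
wrist_force: [-0.6, 0.7, -0.4]
width: 1.005
```

Run:
```python
from h import *
c=calibration("wrist"); a=get_image("wrist"); cv2.imwrite("pics/w8.png",a); s=state()
print(s["eef_pos"],s["wrist_force"],s["width"],c["xyz"])
h=cv2.cvtColor(a,cv2.COLOR_BGR2HSV)
m=np.zeros(a.shape[:2],bool); m[200:400,260:400]=1
k=blob((h[...,1]>90)&(h[...,2]>170)&(h[...,0]<25)&m); print("knobtop",circ(cast(c,k,.129)),k.mean(0),k.min(0),k.max(0))
k=blob((a.max(2)<110)&(a.max(2)>55)&m); 
m[320:]=0; k=blob((a.min(2)>185)&m); print(k.min(0),k.max(0))
top=np.array([[u,k[k[:,0]==u][:,1].min()] for u in range(k[:,0].min(),k[:,0].max()+1)])
print("rim",circ(cast(c,top,.09)))
cv2.imwrite("pics/w8c.png",a[120:400,180:480])
```

```text
[0.5095079  0.14156576 0.10656646] [-0.72395891 -0.42749397 -0.81357975] 0.998883165112592 [0.58212209 0.14195819 0.24908196]
knobtop (array([0.5101, 0.1423]), np.float64(0.0082), np.float64(0.0002)) [328.59793814 283.32989691] [310 268] [347 299]
[273 200] [384 266]
rim (array([0.5065, 0.1424]), np.float64(0.0332), np.float64(0.0009))
```

View pics/w8c.png

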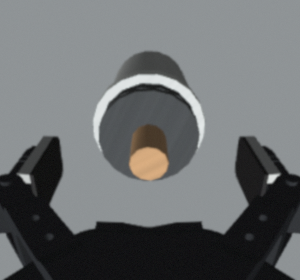

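The knob is at (0.5101, 0.1423), centred between the open fingers, with the rim seated on the tin. Closing on the knob.

Call:
step_arm --pt "0.0005 -0.0007 -0.001 0 0 0" --pt "0.0005 -0.0007 -0.001 0 0 0" --pt "0.0005 -0.0007 -0.001 0 0 0" --pt "0.0005 -0.0007 -0.001 0 0 0" --pt "0.0005 -0.0007 -0.001 0 0 0" --pt "0.0005 -0.0007 -0.001 0 0 0" --pt "0.0005 -0.0007 -0.001 0 0 0" --pt "0.0005 -0.0007 -0.001 0 0 0" --pt "0.0005 -0.0007 -0.001 0 0 0" --pt "0.0005 -0.0007 -0.001 0 0 0" --pt "0.0005 -0.0007 -0.001 0 0 0" --pt "0.0005 -0.0007 -0.001 0 0 0" --gripper -1

```text
clock: 17.7
eef_pos: [0.5104, 0.1422, 0.108]
tool_rot: [1.0, -0.001, 0.0, 0.0]
wrist_force: [1.1, -0.3, 2.2]
width: 0.183
```

Call:
step_arm --pt "0 0 -0.001 0 0 0" --pt "0 0 -0.003 0 0 0" --pt "0 0 -0.006 0 0 0" --pt "0 0 -0.01 0 0 0" --pt "0 0 -0.014 0 0 0" --pt "0 0 -0.02 0 0 0" --pt "0 0 -0.028 0 0 0" --pt "0 0 -0.037 0 0 0" --pt "0 0 -0.047 0 0 0" --pt "0 0 -0.057 0 0 0" --pt "0 0 -0.067 0 0 0" --pt "0 0 -0.077 0 0 0" --pt "0 0 -0.086 0 0 0" --pt "0 0 -0.094 0 0 0" --pt "0 0 -0.1 0 0 0" --pt "0 0 -0.104 0 0 0" --pt "0 0 -0.105 0 0 0" --pt "0 0 -0.105 0 0 0"

```text
clock: 19.95
eef_pos: [0.5101, 0.1422, 0.2126]
tool_rot: [1.0, -0.001, -0.0, 0.0]
wrist_force: [-0.2, -0.4, -0.2]
width: 0.186
```

Run:
```python
from h import *
s=state(); print(s["eef_pos"],s["tool_rot"],s["wrist_force"],s["torque"],s["width"])
b=get_image("side"); w=get_image("wrist"); t=get_image("top")
c=calibration("wrist"); m=np.zeros(w.shape[:2],bool); m[100:260,260:400]=1
k=blob((w.min(2)>185)&m); print(k.min(0),k.max(0),proj(c,[.5095,.1416,.09],True)); print("rim@.09",circ(cast(c,k,.09)))
cv2.imwrite("pics/s9c.png",np.hstack([cv2.resize(b[150:310,240:390],(422,450),interpolation=cv2.INTER_CUBIC),cv2.resize(w[100:400,210:450],(360,450))]))
```

```text
[0.51006425 0.14221076 0.21260262] [ 9.99999767e-01 -6.48698207e-04 -2.12330313e-04  2.95692198e-05] [-0.18990006 -0.41318346 -0.20159455] [ 0.06747599 -0.02776389 -0.00849481] 0.18602148849026398
[294 165] [365 213] (np.float64(330.13320448861526), np.float64(199.9485217721746))
rim@.09 (array([0.5158, 0.1424]), np.float64(0.0264), np.float64(0.0069))
```

View pics/s9c.png

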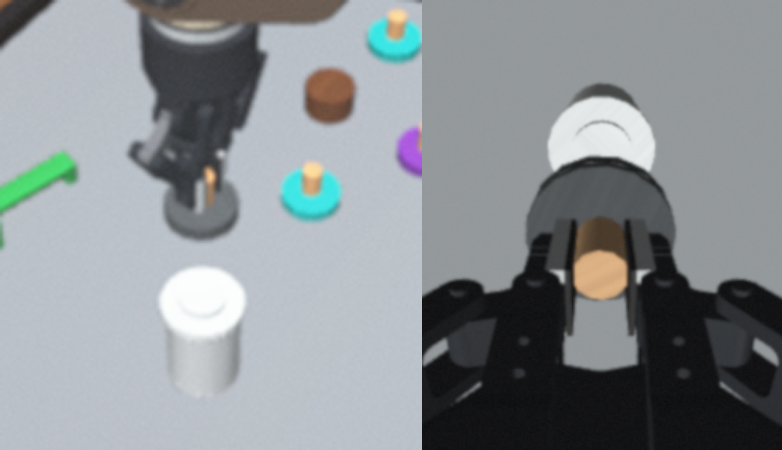

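The outer lid hangs level from its knob over the tin, about 10.5 cm up, and the inner lid stays seated flat in the tin. Handing in.

```bash
python3 -c "
from h import *
print(close_job())"
```

```text
the job is handed in; nothing more can be done
None
```

The job is done and handed in at about 20 s of the 64 s allowed; `close_job()` gives no verdict.

I lifted the nested lids together by the inner lid's rim and lowered them into the tin until the rim rested on its edge. Contact came at the expected height: lid origin 0.064 m, with about 10 N of upward push. I then let go, gripped the dark outer lid by its knob and raised it alone by 10.5 cm.

- **Final view:** the side and wrist views show the outer lid held level over the tin and the inner lid seated flat. The tin is standing, and the side crop shows no sign that the block or the turquoise and purple lids moved. The scoop is only partly in that crop, and I did not look again at the pot, jar or clip after the last moves.
- **Readings that disagreed:**
  - My last automatic fit of the inner lid's rim came out poor (7 mm spread, partly hidden behind the outer lid), so I relied on the picture for that check.
  - The wrist force read about −0.2 N at the end instead of the expected −1 N. That is within the noise I saw, and the pictures and finger opening show the lid is held.

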